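# Lock the handpiece rest on the bench rail

## Robot

A 6-joint arm with a two-finger parallel gripper is mounted at the origin on a cart in front of the work surface, level with it; the furniture and walls round the work are solid. World frame = base frame: x ahead of the robot, y to its left, z up, the work surface at z = 0. Lengths are in mm, angles in rad, forces in N, time in s.
With the tool pointing down it reaches from about 275 to 750 mm from the base axis. Payload 10.2 kg.
Tool frame: the origin (TCP) lies at the very end of the fingers, on their centre line; the grasp point (between the pads) lies 19 mm behind it; z points along the fingers, y is the line along which they close (so a half turn about z gives the same grasp; the last joint's range is limited). The gripper opens to 85 mm and grips with 20 to 120 N. Pads are 22 mm wide; open, the fingers measure 114 mm over their backs; the gripper's body (76 mm by 85 mm) begins 54 mm behind the grasp point. The pads swing forward as they close: fully open they stand 13 mm farther back than shut.
Start: joints at [0.984, 0.313, 1.498, -0, 1.331, -0.223], TCP at [186.823, 490.641, 201.394] pointing down, gripper open.
Joint ranges: [-2.94, 2.94], [-0.97, 2.17], [0.19, 2.56], [-1.23, 4.37], [0.02, 3.11], [-2.88, 2.88]. Speed limits (rad/s): [2.39, 2.39, 3.01, 3.14, 3.14, 3.14].

## Interface

Orientations are given as a unit quaternion [w, x, y, z].
In Python, from rig import monitor, eyes, job gives the robot as it stands. The module is installed in compiled form; this text tells all that it offers.
- The arm moves only by the tool send_rows, never from a script. Its argument "targets" is one flat list of numbers, 7 for each row, row after row: the turn, a rotation vector about the tool's x, y, z in degrees, then the shift along the tool's x, y, z in units of 60 mm (1.0 is 60 mm), then the opening, from -1 (shut) to 1 (fully open), so that 0 is half open. A call has 1 to 5 rows; each row shifts and turns the commanded pose from where the row before left it, along the tool's axes as they then stand; what a row does not reach is not made up. A row lasts 1/8 s, in which the tool goes at most 62.5 mm and 10.7 degrees, less where a joint would pass 70% of its speed; a pose out of reach is approached as far as the arm can. A call is refused whole if a number of a shift passes 1 or a number of a turn 10.7, either way. A call with a gripper value outside its range is refused whole. The fingers move at their own pace and stop on an object; "newtons" is the grip in N (left out, the last holds). Time passes only in rows, so rows that do not move let the fingers close. It gives the time, the measured TCP pose, the force, the opening and the grip force at its end, in the units of the state.
- monitor.sense(): the state, without advancing time (a new reading comes with each control period).
- eyes.capture(name): name is "side" or "top"; returns a dict with "img" (420x560x3 uint8, red, green, blue), "K" (3x3 intrinsics, pixels), "R" (3x3) and "t" (3): a world point X has camera coordinates R X + t. Camera axes: x right, y down, z forward; pixel columns grow to the right and rows downward; lengths in mm; the calibration is good to about 2 mm. A picture is of the moment at which its call begins. There is no depth.
- job.finish_job(): hands the job in; it is judged then, once.
The state is a dict: "time_s": time; "joints": joint angles; "dq": joint speeds; "tau": joint torques, N m; "eef_pos": TCP position; "ee_rot": TCP orientation; "force": force on the tool from outside, world axes, zero at the start; "wrist_torque": the same for the moment, N m; "grip_width": opening from 0.0 (shut) to 1.0 (fully open); "grip_force": force on a finger pad.
Only numpy, scipy, OpenCV 4.12 (cv2) and the standard library are available. Lean on these libraries where they do the work, as an engineer would, in place of code of your own. Each camera call takes 0.05 s, during which the arm holds its last target. There are 200 camera calls.

## Task

Mount the handpiece rest on the slotted bench rail: set its saddle over the rail, clear of the stop's nose, so that the T-foot drops through the slot, then slide the rest along under the nose until its base plate pushes lightly on the stop's sprung buffer pin. Keeping it there, press the wing down gently against its spring, turn it a full quarter turn clockwise (seen from above) and let it rise so that the foot clamps; let go. Do not force anything, and leave the other things on the worktop where they are.

Things in the scene. Friction and masses are not known exactly. Their poses are not given: they have to be found in the camera images.
- rest_wing (a point): Centre of the rest's black wing grip, an upright bar 36 mm long (own y axis), 12 mm thick (own x), 24 mm tall; grip it across its 12 mm. Own z is up. 45 mm above the base plate's underside while the spring is relaxed. Fingertips may reach 22 mm below this point: a spring collar 23 mm wide lies 23 mm below it. Wing, stem and T-foot turn as one piece.
- t_foot (a point): Centre of the steel T-foot under the base plate, on the stem's axis: a bar 26 mm long (own y axis, in line with the wing), 12 mm across, 6 mm tall, from 4 to 10 mm below the plate while the spring is relaxed.
- rest_deck (a point): Middle of the underside of the rest's base plate, on the stem's axis; 14 mm above the worktop at the start. Plate 176 mm long (own y), 56 wide (x), 5 thick, both ends alike (may go on either way round). Two flared skirts hang 14 mm below it, 46 mm apart inside (about 51 at their mouths), to straddle the rail. Cradles 40 mm tall stand 53 mm either side of the stem. Whole rest about 0.25 kg.
- rest_foot (a joint): Turn of wing and T-foot against the base plate, rad: 0 (start) = in line with the plate's length, the foot passes the slot; grows clockwise seen from above to a firm stop at 1.571 = locked across the slot. Friction about 0.03 N m.
- rest_press (a joint): How far the wing is pressed down, m: 0 relaxed, hard stop at 0.0034. 6.4 N starts it moving, 12 N takes it to the hard stop. On the rail the foot can turn only when pressed between about 2.2 mm (10 N) and the hard stop; let up after the turn it stays at about 2 mm, the foot clamped up under the slot's lips with about 10 N.
- rail_slot (a point): Middle of the top face of the fixed aluminium rail, on the slot's centre line. Rail 320 mm long (own y axis), 44 mm wide, 22 mm tall. The slot, 14.4 mm wide, runs its whole length between two lips 6 mm thick, over a channel 34 mm wide and 12 mm high. The top is flat and free from the stop to the rail's -y end.
- stop_face (a point): Middle of the foot of the steel stop's face, on the rail's top, near the rail's +y end; axes as the rail's, the face looks to the rail's -y. A brass buffer pin (7 mm thick) on an adjusting screw sticks out of it, set differently each time, 4 to 18 mm. So it meets the plate's end when the stem is 92 to 106 mm from the face: feel for it. Pin: sprung, 2 N to start, 8 N at its hard stop 2.5 mm in.
- stop_nose (a point): Tip of the nose of the stop, at its underside: 9 mm above the rail's top and 24 mm out from the face towards the rail's -y, over the buffer pin. The base plate must be set down short of the nose and slid in under it. The stop is 44 mm wide and 32 mm tall.

How it is judged (in metres and radians):
On the way, in this order (a step that is already met when the one before it is completed fails the run):
1. the rest sits on the rail, straddling it, its foot through the slot and not yet turned (z of rest_deck in the frame of rail_slot between -0.002 and 0.0015 m and x of rest_deck in the frame of rail_slot between -0.003 and 0.003 m and angle between the y axis of rest_deck and the y axis of rail_slot, either way round below 0.06 rad and value of joint rest_foot below 0.3 rad), for 0.1 s.
2. the rest has been slid along under the nose and pushes on the stop's buffer pin, foot not yet turned (contact force between rest and rail_stop above 1 N and y of rest_deck in the frame of stop_face above -0.1075 m and z of rest_deck in the frame of rail_slot below 0.002 m and value of joint rest_foot below 0.3 rad), for 0.1 s.
At the end, for the whole second after the job is handed in: The rest lies flat and straight on the rail (1.5 mm, 0.05 rad), its end under the stop's nose and pushing on the buffer pin (over 1 N), the wing turned to its stop (over 1.45 rad), the foot clamped up against the slot's lips (over 4 N), released and at rest (value of joint rest_foot above 1.45 rad and contact force between rest_foot and bench_rail above 4 N and contact force between rest and rail_stop above 1 N and y of rest_deck in the frame of stop_face above -0.1075 m and z of rest_deck in the frame of rail_slot between -0.002 and 0.0015 m and angle between the y axis of rest_deck and the y axis of rail_slot, either way round below 0.05 rad and linear speed of rest below 0.01 m/s); the robot touches nothing.
It fails at once if the rest is rammed against the stop (over 18 N) (contact force between rest and rail_stop above 18 N).
It fails at once if the rest or its foot is forced on the rail (over 45 N in all) (contact force between rest and bench_rail above 45 N).
It fails at once if a bystander is pushed over 20 mm (distance of any of plaster_cast, phone, felt_cone, polish_brush, tweezers, plaster_spatula, tape_ring from where it was at the start of the episode above 0.02 m).
It also fails if it takes over 72 s, if anything falls off the work surface, if the arm or the gripper's body presses on something with over 40 N, if the wrist force passes 120 N, or if a joint passes its speed limit or range.

## Working session

There is one attempt and no reset: what is moved stays moved. The work goes in short steps, Python scripts to look and compute and a tool call to move; the robot and the scene stay as the last step left them, time stands still between calls to the robot, and variables do not carry over. Pictures are saved under pics/ and viewed, at most 10 in all, crops included, and the job is handed in when it is done.

Besides the shell and the picture viewer there is one more tool, called after "Call:" as name(argument=value, ...), one argument or row to a line, values as JSON. send_rows: Moves the arm, as the interface text tells. Its arguments: {"type":"object","properties":{"targets":{"type":"array","items":{"type":"number"}},"newtons":{"type":"number"}},"required":["targets"]}

```bash
mkdir -p pics
cat > h.py <<'E'
import numpy as np, cv2
from rig import monitor, eyes, job
def cap(n,f=None):
    c=eyes.capture(n)
    if f: cv2.imwrite('pics/'+f,c['img'][:,:,::-1])
    return c
def ray(c,u,v):
    R=np.array(c['R']);t=np.array(c['t']).ravel()
    return -R.T@t, R.T@np.linalg.inv(np.array(c['K']))@np.array([u,v,1.])
def onz(c,u,v,z):
    o,d=ray(c,u,v); return o+d*(z-o[2])/d[2]
def proj(c,X):
    p=np.array(c['K'])@(np.array(c['R'])@np.array(X,float)+np.array(c['t']).ravel()); return p[:2]/p[2]
E
python3 - <<'E'
from h import *
s=monitor.sense(); print(s)
for n in('top','side'):
    c=cap(n,n+'1.png'); print(n,c['K'],c['R'],c['t'], ray(c,280,210)[0])
E
```

```text
{'time_s': 0.0, 'joints': array([ 9.83587686e-01,  3.13457911e-01,  1.49845959e+00, -7.76857123e-06,
        1.33099980e+00, -2.23400576e-01]), 'dq': array([ 0.00135124, -0.00099172,  0.00123015,  0.00033706,  0.00034307,
        0.00078199]), 'tau': array([-6.50103220e-05, -4.12262750e+01, -2.59744799e+01, -2.10973376e-04,
        4.16509254e-03, -5.68233213e-05]), 'eef_pos': array([186.65452037, 490.37297734, 200.82258537]), 'ee_rot': array([-2.57685538e-04,  1.80901569e-01,  9.83500983e-01, -6.10149062e-04]), 'force': array([ 0.14509352, -0.3895988 ,  0.83175678]), 'wrist_torque': array([ 0.01200112, -0.02174421,  0.01460592]), 'grip_force': 0.0, 'grip_width': 1.000894933699308}
top [[382.73327965   0.         289.93285589]
 [  0.         382.73327965 202.02987544]
 [  0.           0.           1.        ]] [[ 0.00583545 -0.99947371  0.03190995]
 [-0.99226433 -0.00974461 -0.12375999]
 [ 0.12400581 -0.03094091 -0.99179898]] [  9.32244978 503.2667114  853.40759156] [393.49170608  40.62688853 908.3955864 ]
side [[465.53417859   0.         277.48025323]
 [  0.         465.53417859 212.52851088]
 [  0.           0.           1.        ]] [[-9.81519226e-01 -1.91362939e-01  4.85345838e-04]
 [-1.03271026e-01  5.27548557e-01 -8.43224534e-01]
 [ 1.61105881e-01 -8.27691214e-01 -5.37561298e-01]] [487.74822552 105.23624    835.53444117] [354.99260265 729.38422321 537.65203159]
```

View pics/top1.png

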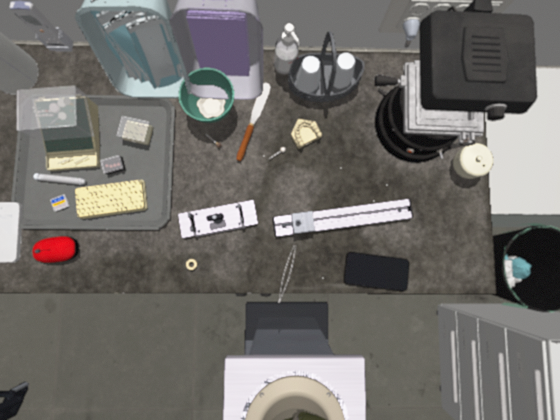

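View pics/side1.png

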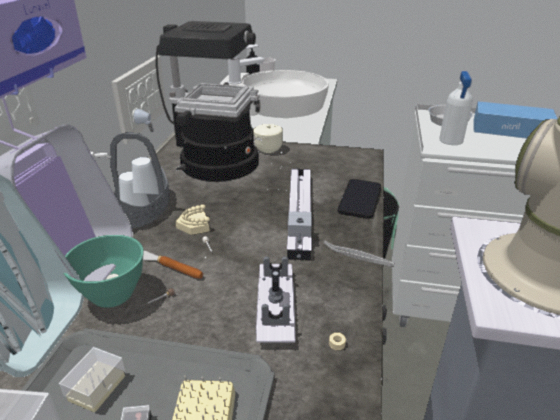

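The top view shows the rest at about (217,218), the rail from (273,226) to (411,209), and the stop at about (303,222), near the rail's left (+y) end. The side view agrees: rest at (276,300), rail at (300,215). Next I'll enlarge and measure.

Run:
```python
from h import *
t=cv2.imread('pics/top1.png');s=cv2.imread('pics/side1.png')
a=cv2.resize(t[190:250,170:420],None,fx=3.2,fy=3.2,interpolation=cv2.INTER_CUBIC)
b=cv2.resize(s[160:350,245:325],None,fx=3,fy=3,interpolation=cv2.INTER_CUBIC)
o=np.zeros((600,800,3),np.uint8); o[:192,:800]=a[:192,:800]
o[200:600,:240]=b[:400]; o[200:370,260:500]=b[400:570]; cv2.imwrite('pics/c.png',o)
c=cap('top')
g=cv2.cvtColor(t,cv2.COLOR_BGR2GRAY); m=(g>140).astype(np.uint8); m[:190]=0;m[250:]=0;m[:,:170]=0;m[:,425:]=0
m=cv2.morphologyEx(m,cv2.MORPH_CLOSE,np.ones((5,5)))
for k in cv2.findContours(m,0,2)[0]:
    if cv2.contourArea(k)<300: continue
    r=cv2.minAreaRect(k); print(r)
    for z in (19,22):
        P=np.array([onz(c,*p,z)[:2] for p in cv2.boxPoints(r)]); print(z,P.round(1).tolist(),P.mean(0).round(1), cv2.minAreaRect(P.astype(np.float32)))
```

```text
((217.2908172607422, 218.37799072265625), (25.10969352722168, 77.81172180175781), 79.4389877319336)
19 [[476.2, 274.6], [511.2, 98.8], [453.5, 87.1], [419.4, 261.8]] [465.1 180.6] ((464.8575744628906, 180.8551788330078), (58.8357048034668, 179.48472595214844), 11.271095275878906)
22 [[475.9, 273.8], [510.8, 98.6], [453.3, 86.9], [419.3, 261.0]] [464.8 180.1] ((464.6168212890625, 180.38218688964844), (58.637245178222656, 178.87933349609375), 11.271092414855957)
((342.376220703125, 216.5842742919922), (20.596574783325195, 136.97125244140625), 82.303955078125)
19 [[472.6, 51.9], [519.0, -269.1], [470.5, -274.1], [425.2, 44.9]] [ 471.8 -111.6] ((471.6866149902344, -112.10812377929688), (48.682342529296875, 324.30560302734375), 8.228209495544434)
22 [[472.3, 51.8], [518.6, -268.1], [470.3, -273.0], [425.1, 44.9]] [ 471.6 -111.1] ((471.4228820800781, -111.59295654296875), (48.518089294433594, 323.2116394042969), 8.228199005126953)
```

View pics/c.png

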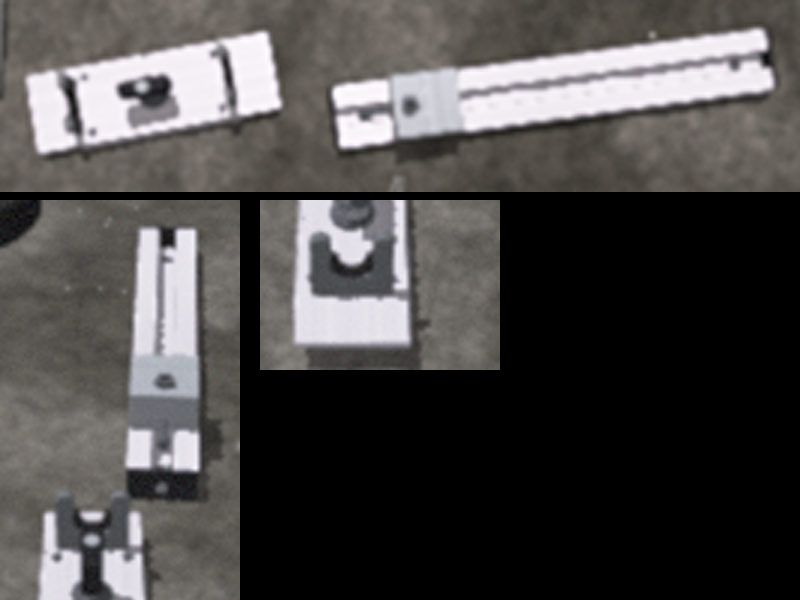

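The crop shows the rest's plate and wing, the rail with its slot, and the stop's nose edge at about u=314. Now I'll refine the edges and add a move helper.

```bash
cat >> h.py <<'E'
def where():
    s=monitor.sense(); w,x,y,z=s['ee_rot']
    from scipy.spatial.transform import Rotation as Ro
    R=Ro.from_quat([x,y,z,w]).as_matrix(); return s,R
def go(xyz,psi):
    s,R=where(); p=s['eef_pos']; cur=np.degrees(np.arctan2(R[1,1],R[0,1]))
    d=R.T@(np.array(xyz)-p)/60
    print('t %.2f'%s['time_s'],'p',p.round(2),'psi %.2f'%cur,'tilt',R[:,2].round(4),'F',np.round(s['force'],2),'w %.3f'%s['grip_width'])
    print('shift units',d.round(3),'turn z deg %.2f'%((cur-psi)))
def edges(c,us,v0,v1,thr=140):
    # subpixel upper/lower bright-to-dark crossings per column
    g=cv2.cvtColor(c['img'],cv2.COLOR_RGB2GRAY).astype(float); up=[];lo=[]
    for u in us:
        col=g[v0:v1,u]; b=np.where(col>thr)[0]; i,j=b[0],b[-1]
        up.append((u,v0+i-(col[i]-thr)/(col[i]-col[i-1]))); lo.append((u,v0+j+(col[j]-thr)/(col[j]-col[j+1])))
    return np.array(up),np.array(lo)
def line(c,pts,z):
    P=np.array([onz(c,u,v,z)[:2] for u,v in pts],np.float32)
    vx,vy,x0,y0=cv2.fitLine(P,cv2.DIST_HUBER,0,.01,.01).ravel(); k=vx/vy
    return k, x0-k*y0   # x = k*y + b
E
python3 - <<'E'
from h import *
c=cap('top')
for n,us,z in(('rest',[*range(188,249)],19),('rail',[*range(320,402)],22)):
    for e,nm in zip(edges(c,us,195,245),('up','lo')):
        k,b=line(c,e,z); print(n,nm,'yaw ccw deg %.2f'%-np.degrees(np.arctan(k)),'x at y=180:%.1f  y=-111:%.1f'%(k*180+b,-111*k+b))
print('wing',onz(c,216,217.5,71)); print('stem', onz(c,216,217.5,60))
for z in (31,42,54): print('nose',z,onz(c,313.75,219,z))
go([465,180.6,200],11.3)
E
```

```text
rest up yaw ccw deg 11.24 x at y=180:495.4  y=-111:553.2
rest lo yaw ccw deg 11.22 x at y=180:435.2  y=-111:492.9
rail up yaw ccw deg 8.20 x at y=180:452.0  y=-111:494.0
rail lo yaw ccw deg 8.09 x at y=180:405.8  y=-111:447.1
wing [462.5989525  175.66199825  71.        ]
stem [463.50674295 177.43581487  60.        ]
nose 31 [464.34326232 -41.8580404   31.        ]
nose 42 [463.45498897 -40.82391824  42.        ]
nose 54 [462.48596349 -39.69578498  54.        ]
t 0.20 p [186.72 490.51 201.09] psi 69.16 tilt [-4.e-04 -6.e-04 -1.e+00] F [-0.14  1.3   0.22] w 0.997
shift units [-6.172 -3.177  0.019] turn z deg 57.86
```

Call:
send_rows(
  targets=[0,0,0,-0.772,-0.397,0,1,0,0,0,-0.772,-0.397,0,1,0,0,0,-0.772,-0.397,0,1,0,0,0,-0.772,-0.397,0,1],
)

```text
time_s: 0.7
eef_pos: [326.9, 334.3, 201.4]
ee_rot: [0.0, 0.181, 0.984, 0.0]
force: [1.8, 0.4, 0.1]
grip_width: 1.002
grip_force: 0.0
```

Call:
send_rows(
  targets=[0,0,0,-0.772,-0.397,0,1,0,0,0,-0.772,-0.397,0,1,0,0,0,-0.772,-0.397,0,1,0,0,0,-0.772,-0.397,0,1],
)

```text
time_s: 1.2
eef_pos: [466.3, 179.2, 201.4]
ee_rot: [-0.0, 0.181, 0.983, 0.0]
force: [0.7, 0.3, 1.0]
grip_width: 0.999
grip_force: 0.0
```

Call:
send_rows(
  targets=[0,0,9.6,0,0,0,1,0,0,9.6,0,0,0,1,0,0,9.6,0,0,0,1,0,0,9.6,0,0,0,1,0,0,9.6,0,0,0,1],
)

```text
time_s: 1.82
eef_pos: [465.2, 180.7, 201.2]
ee_rot: [-0.0, 0.568, 0.823, -0.0]
force: [0.8, -0.1, 0.4]
grip_width: 0.998
grip_force: 0.0
```

Call:
send_rows(
  targets=[0,0,9.6,0,0,0,1,0,0,0,0,0,0,0.3,0,0,0,0,0,0,0.3],
)

```text
time_s: 2.2
eef_pos: [465.3, 180.7, 201.3]
ee_rot: [-0.0, 0.631, 0.776, -0.0]
force: [-0.0, 0.1, -0.5]
grip_width: 0.652
grip_force: 0.0
```

Run:
```python
from h import *
go([465,180.6,100],11.3); cap('side','s2.png'); cap('top','t2.png')
```

```text
t 2.20 p [465.29 180.7  201.32] psi 11.74 tilt [-1.e-04 -0.e+00 -1.e+00] F [-0.04  0.11 -0.46] w 0.652
shift units [-1.000e-03 -5.000e-03  1.689e+00] turn z deg 0.44
```

View pics/s2.png

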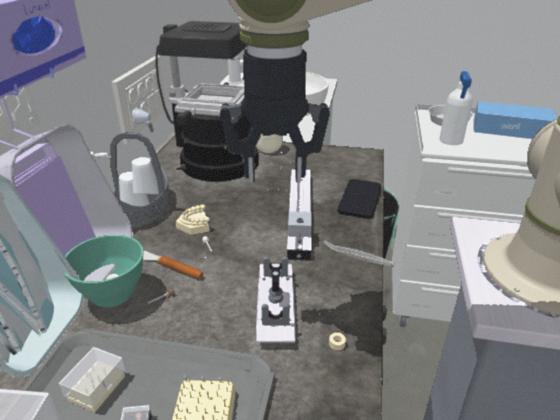

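The side view shows the open gripper above the rest and aligned with it; the rest is unmoved at (276,300). Going down.

Call:
send_rows(
  targets=[0,0,0.5,0,-0.005,0.8,0.3,0,0,0,0,0,0.8,0.3,0,0,0,0,0,0.4,0.3,0,0,0,0,0,0,0.3],
)

```text
time_s: 2.8
eef_pos: [464.2, 180.5, 80.2]
ee_rot: [-0.001, 0.635, 0.772, -0.001]
force: [0.7, 0.4, 0.1]
grip_width: 0.65
grip_force: 0.0
```

Run:
```python
from h import *
go([465,180.6,40],11.25); c=cap('side'); d=cap('top')
o=np.hstack([cv2.resize(c['img'][170:350,210:350],None,fx=2.8,fy=2.8),cv2.resize(d['img'][150:270,160:300],None,fx=2.8,fy=2.8)[:336].repeat(1,0) if 0 else np.vstack([cv2.resize(d['img'][160:280,160:300],None,fx=2.8,fy=2.8),np.zeros((168,392,3),np.uint8)])])
cv2.imwrite('pics/s3.png',o[:,:,::-1]); print(o.shape)
```

```text
t 2.80 p [464.15 180.47  80.22] psi 11.11 tilt [-3.3e-03 -5.0e-04 -1.0e+00] F [0.7  0.39 0.07] w 0.650
shift units [-0.001  0.016  0.67 ] turn z deg -0.14
(504, 784, 3)
```

View pics/s3.png

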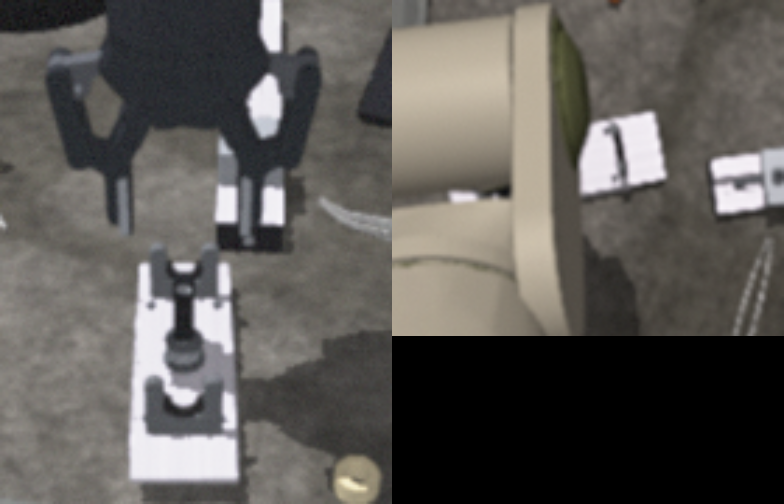

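The left crop shows the open fingers straddling the wing line, with the wing at crop (184,315). I'll check that against the projection.

Run:
```python
from h import *
c=cap('side')
print('tip now',proj(c,[464.15,180.47,80]),'wing pred',proj(c,[465,180.6,59]),'top',proj(c,[465,180.6,71]),'collar',proj(c,[465,180.6,36]))
print('seen wing centre', onz(c,210+184/2.8,170+315/2.8,59), 'collar', onz(c,210+184/2.8,170+352/2.8,36))
```

```text
tip now [275.97564408 267.67914463] wing pred [275.44401982 278.11505963] top [275.42959833 272.18325012] collar [275.47095975 289.19592415]
seen wing centre [462.57333222 190.66140693  59.        ] collar [461.68494976 195.32540394  36.        ]
```

Call:
send_rows(
  targets=[0,0,0,0,0.012,0.35,0.0,0,0,0,0,0,0.31,-0.3,0,0,0,0,0,0,-0.3],
)

```text
time_s: 3.32
eef_pos: [465.7, 180.8, 42.1]
ee_rot: [-0.0, 0.636, 0.772, -0.0]
force: [0.3, 0.2, -0.2]
grip_width: 0.351
grip_force: 0.0
```

Call:
send_rows(
  targets=[0,0,0,0,0,0,-1,0,0,0,0,0,0,-1,0,0,0,0,0,0,-1,0,0,0,0,0,0,-1,0,0,0,0,0,0,-1],
  newtons=60,
)

```text
time_s: 3.95
eef_pos: [465.7, 180.8, 41.8]
ee_rot: [0.0, 0.636, 0.772, 0.0]
force: [0.4, -0.3, 0.0]
grip_width: 0.0
grip_force: 0.0
```

Run:
```python
from h import *
go([465,180.6,140],11.25); s=monitor.sense(); print(s['grip_force'],s['wrist_torque'])
c=cap('side'); g=c['img'][...].astype(int)
for v in range(300,352,2): print(v,g[v,276],end=' ')
print(onz(c,276,340.7,19))
```

```text
t 3.95 p [465.75 180.79  41.85] psi 11.06 tilt [ 1.e-04  0.e+00 -1.e+00] F [ 0.44 -0.32  0.04] w 0.000
shift units [-1.000e-03 -1.300e-02 -1.636e+00] turn z deg -0.19
0.0 [-0.02364882 -0.01766576 -0.01715161]
300 [77 77 84] 302 [75 75 82] 304 [134 134 140] 306 [139 135 148] 308 [234 231 238] 310 [239 237 241] 312 [241 238 243] 314 [207 203 215] 316 [52 54 57] 318 [46 47 50] 320 [81 82 88] 322 [79 83 86] 324 [93 94 99] 326 [221 217 226] 328 [239 237 242] 330 [238 236 241] 332 [240 238 242] 334 [239 237 242] 336 [238 236 241] 338 [238 236 242] 340 [227 225 232] 342 [113 111 116] 344 [72 71 74] 346 [69 68 68] 348 [66 64 63] 350 [107 103 101] [446.49318836 269.94950898  19.        ]
```

The gripper closed fully on nothing, so I need to look.

Run:
```python
from h import *
c=cap('side'); d=cap('top')
o=np.hstack([cv2.resize(c['img'][200:350,210:350],None,fx=2.8,fy=2.8,interpolation=2),cv2.resize(d['img'][150:300,160:300],None,fx=2.8,fy=2.8,interpolation=2)])
cv2.imwrite('pics/s4.png',o[:,:,::-1]); print(o.shape)
print(proj(c,[465.7,180.8,42]),proj(c,[462,87+88,19]))
t=d['t'];
```

```text
(420, 784, 3)
[275.00653817 286.3672602 ] [277.97794405 295.05536935]
```

View pics/s4.png

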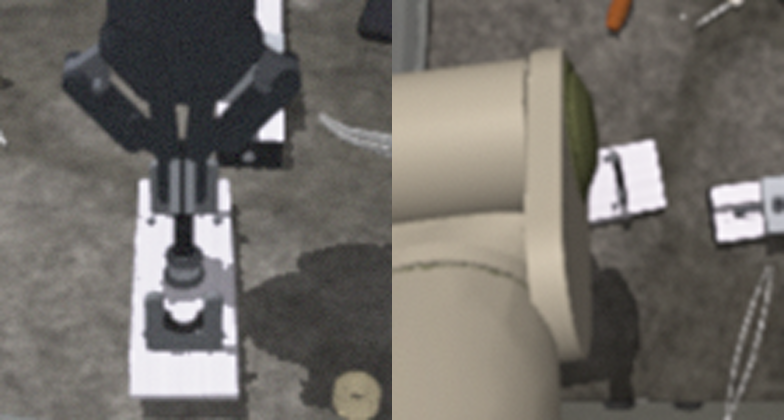

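The fingers look short of the wing, near the far cradle. I'll zoom in and compare with earlier frames.

Run:
```python
from h import *
c=cap('side'); a=cv2.imread('pics/s2.png')
o=np.hstack([cv2.resize(c['img'][225:325,245:305],None,fx=6,fy=6,interpolation=2)[:,:,::-1],cv2.resize(a[100:200,210:350],None,fx=3.1,fy=6,interpolation=2)])
cv2.imwrite('pics/s5.png',o); print(o.shape)
for X in([465.3,180.7,201.3],[465.3,180.7,209],[465.7,181,42],[465.7,181,64],[465.7,150,42],[465,181,71],[465,181,19]): print(X,proj(c,X).round(1))
d=cap('top')
for X in([0,0,0],[0,0,100]): print(proj(d,X))
```

```text
(600, 794, 3)
[465.3, 180.7, 201.3] [275.  200.2]
[465.3, 180.7, 209] [275.  195.5]
[465.7, 181, 42] [275.  286.5]
[465.7, 181, 64] [274.9 275.8]
[465.7, 150, 42] [278.7 274. ]
[465, 181, 71] [275.4 272.3]
[465, 181, 19] [275.4 297.3]
[294.11375587 427.73318638]
[296.28281057 451.13265139]
```

View pics/s5.png

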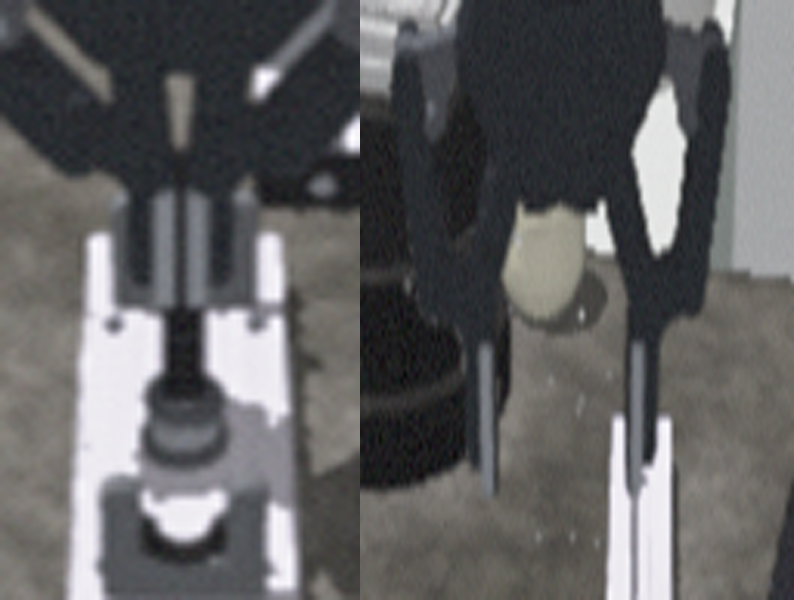

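The zoom shows the shut fingertips at row about 276, column about 275. The column matches the reported y, so the tips look about 30 mm higher than reported, just above the wing's top. I'll confirm with a gentle touch.

Call:
send_rows(
  targets=[0,0,0,0,0,0.025,-1,0,0,0,0,0,0,-1],
)

```text
time_s: 4.45
eef_pos: [466.1, 180.8, 40.8]
ee_rot: [0.0, 0.636, 0.772, 0.0]
force: [-1.0, -1.4, 7.1]
grip_width: 0.004
grip_force: 3.2
```

Call:
send_rows(
  targets=[0,0,0,0,0,0.025,-1,0,0,0,0,0,0,-1],
)

```text
time_s: 4.7
eef_pos: [466.2, 180.9, 39.5]
ee_rot: [0.0, 0.636, 0.772, 0.0]
force: [-1.2, 0.4, 8.4]
grip_width: -0.002
grip_force: 4.2
```

Call:
send_rows(
  targets=[0,0,0,0,0,0.025,-1,0,0,0,0,0,0,-1],
)

```text
time_s: 4.95
eef_pos: [466.3, 180.9, 38.2]
ee_rot: [0.001, 0.636, 0.772, 0.001]
force: [-1.9, -0.8, 10.7]
grip_width: 0.002
grip_force: 5.2
```

Confirmed: contact with the wing's top (z=71) at a reported z of about 41, so the fingertips are about 30 mm above the reported TCP. The grasp height is therefore a reported z of about 11.5.

Call:
send_rows(
  targets=[0,0,0,0,0,-0.5,-1,0,0,0,0,0,0,0,0,0,0,0,0,0,0,0,0,0,0,0,0,0],
)

```text
time_s: 5.45
eef_pos: [465.3, 180.7, 66.5]
ee_rot: [-0.001, 0.636, 0.772, -0.001]
force: [-0.3, -0.1, 1.1]
grip_width: 0.498
grip_force: 0.0
```

Call:
send_rows(
  targets=[0,0,0,0,0,0.4,0,0,0,0,0,0,0.3,0,0,0,0,0,0,0,0],
)

```text
time_s: 5.82
eef_pos: [464.7, 180.6, 24.0]
ee_rot: [-0.001, 0.636, 0.772, -0.001]
force: [0.9, 0.4, 0.4]
grip_width: 0.502
grip_force: 0.0
```

Run:
```python
from h import *
go([465,180.6,11.5],11.25)
```

```text
t 5.83 p [464.7  180.6   23.97] psi 11.05 tilt [-3.3e-03 -5.0e-04 -1.0e+00] F [0.93 0.45 0.41] w 0.502
shift units [-0.001  0.006  0.208] turn z deg -0.20
```

Call:
send_rows(
  targets=[0,0,-0.2,0,0,0.1,0,0,0,0,0,0,0.1,0,0,0,0,0,0,0,0],
)

```text
time_s: 6.2
eef_pos: [465.6, 180.7, 13.1]
ee_rot: [-0.0, 0.634, 0.773, -0.0]
force: [-0.1, -0.1, -0.5]
grip_width: 0.502
grip_force: 0.0
```

Call:
send_rows(
  targets=[0,0,0,0,0,0,-1,0,0,0,0,0,0,-1,0,0,0,0,0,0,-1,0,0,0,0,0,0,-1],
  newtons=60,
)

```text
time_s: 6.7
eef_pos: [466.0, 180.8, 13.6]
ee_rot: [0.0, 0.634, 0.773, 0.0]
force: [-0.0, 0.2, 3.5]
grip_width: 0.132
grip_force: 59.3
```

Run:
```python
from h import *
go([465,180.6,11.5],11.25);s=monitor.sense(); print(s['wrist_torque'],s['grip_force'])
```

```text
t 6.70 p [466.04 180.84  13.62] psi 11.25 tilt [ 8.e-04  2.e-04 -1.e+00] F [-0.02  0.22  3.47] w 0.132
shift units [-0.    -0.018  0.035] turn z deg 0.00
[ 0.0314892  -0.04025267 -0.04018441] 59.2553848028183
```

Gripped: width 11.2 mm, force 59 N. Now lifting.

Call:
send_rows(
  targets=[0,0,0,0,0,-0.3,-1,0,0,0,0,0,-0.6,-1,0,0,0,0,0,-0.6,-1,0,0,0,0,0,-0.4,-1,0,0,0,0,0,0,-1],
)

```text
time_s: 7.32
eef_pos: [466.2, 180.9, 128.1]
ee_rot: [0.001, 0.634, 0.773, 0.001]
force: [-0.3, 0.6, -3.1]
grip_width: 0.126
grip_force: 59.0
```

Run:
```python
from h import *
go([475.7,-142,125],11.25);s=monitor.sense(); print(s['wrist_torque'],s['grip_force'])
```

```text
t 7.33 p [466.21 180.87 128.07] psi 11.26 tilt [ 2.2e-03  3.0e-04 -1.0e+00] F [-0.32  0.61 -3.15] w 0.126
shift units [-5.308 -0.896  0.05 ] turn z deg 0.01
[-0.01910757 -0.01122571 -0.04982976] 59.03684914112091
```

Call:
send_rows(
  targets=[0,0,0,-0.4,-0.068,0,-1,0,0,0,-0.664,-0.112,0,-1,0,0,0,-0.664,-0.112,0,-1,0,0,0,-0.664,-0.112,0,-1,0,0,0,-0.664,-0.112,0,-1],
)

```text
time_s: 7.95
eef_pos: [470.2, -6.2, 125.6]
ee_rot: [-0.001, 0.634, 0.773, -0.001]
force: [0.9, -0.5, -3.6]
grip_width: 0.127
grip_force: 58.9
```

Call:
send_rows(
  targets=[0,0,0,-0.664,-0.112,0,-1,0,0,0,-0.664,-0.112,0,-1,0,0,0,-0.6,-0.1,0,-1,0,0,3.1,-0.324,-0.056,0,-1,0,0,0,0,0,0,-1],
)

```text
time_s: 8.57
eef_pos: [474.7, -142.4, 126.2]
ee_rot: [-0.001, 0.656, 0.755, -0.0]
force: [-0.4, -0.1, -1.9]
grip_width: 0.128
grip_force: 58.9
```

Run:
```python
from h import *
go([475.7,-142,75],8.15)
c=cap('side'); d=cap('top')
o=np.hstack([cv2.resize(c['img'][120:280,240:370],None,fx=3.1,fy=3.1,interpolation=2),cv2.resize(d['img'][150:275,260:420],None,fx=2.4,fy=3.968,interpolation=2)])
cv2.imwrite('pics/s6.png',o[:,:,::-1]); print(o.shape)
```

```text
t 8.57 p [ 474.74 -142.4   126.22] psi 7.99 tilt [-0.0016  0.0011 -1.    ] F [-0.45 -0.08 -1.87] w 0.128
shift units [0.003 0.018 0.854] turn z deg -0.16
(496, 787, 3)
```

View pics/s6.png

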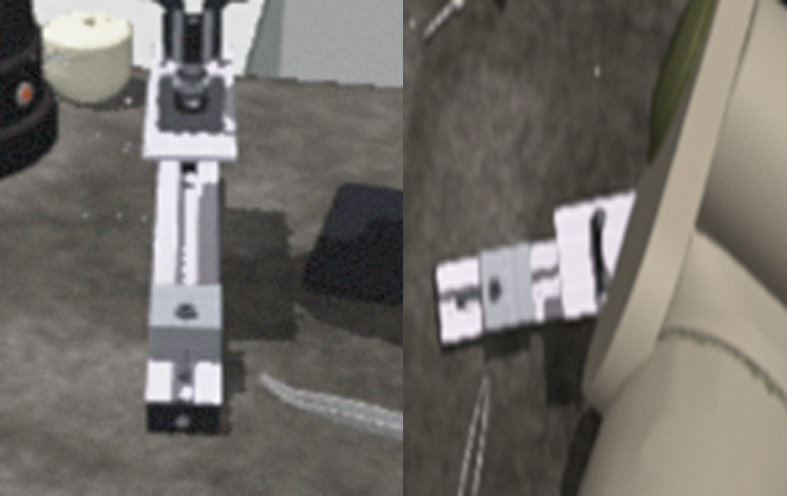

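The view shows the rest above the rail, roughly centred, with its plate end at u≈323 in the top view, short of the nose at u≈314. Lowering to 10 mm above contact, then I'll measure.

Call:
send_rows(
  targets=[0,0,0,0,0.018,0.5,-1,0,0,-0.1,0,0,0.5,-1,0,0,0,0,0,0.35,-1,0,0,0,0,0,0,-1],
)

```text
time_s: 9.18
eef_pos: [475.4, -140.4, 45.2]
ee_rot: [-0.002, 0.654, 0.757, -0.0]
force: [0.2, 0.2, -2.1]
grip_width: 0.127
grip_force: 58.9
```

Run:
```python
from h import *
go([475.7,-142,45],8.15)
c=cap('side'); d=cap('top')
o=np.hstack([cv2.resize(c['img'][150:270,260:345],None,fx=4.5,fy=4.5,interpolation=2),cv2.resize(d['img'][185:250,265:345],None,fx=5,fy=5,interpolation=2)[:325]if 0 else np.vstack([cv2.resize(d['img'][185:250,265:345],None,fx=5,fy=5,interpolation=2),np.zeros((215,400,3),np.uint8)])])
cv2.imwrite('pics/s7.png',o[:,:,::-1]); print(o.shape)
```

```text
t 9.18 p [ 475.44 -140.37   45.2 ] psi 8.33 tilt [-0.0028  0.0018 -1.    ] F [ 0.17  0.19 -2.09] w 0.127
shift units [-0.028  0.     0.003] turn z deg 0.18
(540, 782, 3)
```

View pics/s7.png

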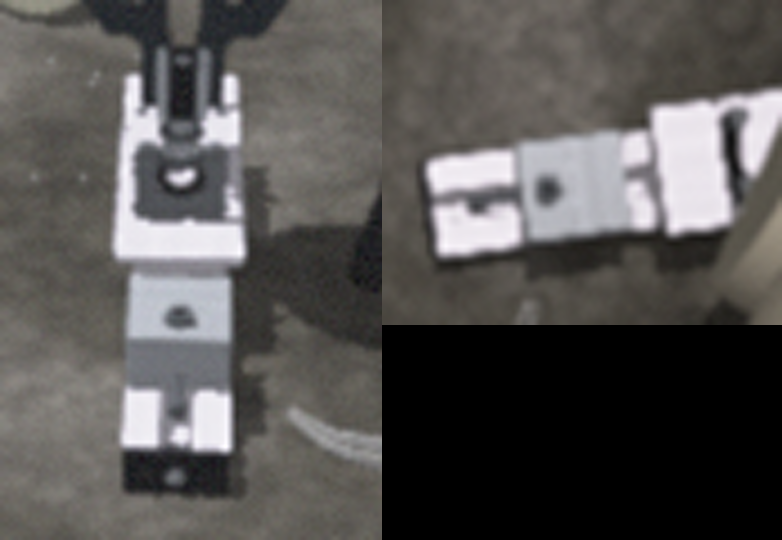

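Plate end: side view corners (285.1,205.6) and (314.4,205.6); top view corners (319,206) and (322.2,232). Computing the lateral error.

Run:
```python
from h import *
c=cap('side');d=cap('top')
L=lambda y:470.55-.1432*(y+111)
for n,cc,p,z in(('plate side L',c,(285.1,205.6),50.6),('plate side R',c,(314.4,205.6),50.6),('plate top a',d,(319,206),50.6),('plate top b',d,(322.2,232),50.6),('rail side L',c,(287.1,250),22),('rail side R',c,(311.3,250),22),('nose top',d,(313.75,219),42)):
    P=onz(cc,*p,z); print(n,P.round(1),'lateral off rail line %.1f'%((P[0]-L(P[1]))*.99))
g=cv2.cvtColor(d['img'],cv2.COLOR_RGB2GRAY)
up,lo=edges(d,range(323,332),195,245); 
for e in(up,lo): k,b=line(d,e,50.6); y=-60; print('edge at y=-60 off rail line %.1f'%((k*y+b-L(y))*.99), -np.degrees(np.arctan(k)))
```

```text
plate side L [491.  -48.7  50.6] lateral off rail line 29.1
plate side R [433.7 -59.9  50.6] lateral off rail line -29.3
plate top a [492.3 -52.   50.6] lateral off rail line 29.9
plate top b [433.7 -59.   50.6] lateral off rail line -29.1
rail side L [467.9  57.2  22. ] lateral off rail line 21.2
rail side R [424.4  48.7  22. ] lateral off rail line -23.0
nose top [463.5 -40.8  42. ] lateral off rail line 2.9
edge at y=-60 off rail line 31.0 7.1332355
edge at y=-60 off rail line -26.7 7.1082573
```

Lateral error is under about 0.5 mm, with 13 mm clearance to the nose. Lowering gently.

Call:
send_rows(
  targets=[0,0,0.2,0,0,0.1,-1,0,0,0,0,0,0.07,-1,0,0,0,0,0,0,-1],
)

```text
time_s: 9.75
eef_pos: [476.0, -141.8, 35.7]
ee_rot: [-0.0, 0.656, 0.755, -0.0]
force: [-0.5, 0.6, -2.1]
grip_width: 0.125
grip_force: 58.9
```

Call:
send_rows(
  targets=[0,0,0,0,0,0.04,-1,0,0,0,0,0,0.03,-1,0,0,0,0,0,0,-1],
)

```text
time_s: 10.12
eef_pos: [476.2, -141.9, 31.8]
ee_rot: [-0.0, 0.656, 0.755, -0.0]
force: [0.6, 0.5, -2.9]
grip_width: 0.128
grip_force: 58.9
```

Call:
send_rows(
  targets=[0,0,0,0,0,0.04,-1,0,0,0,0,0,0.03,-1,0,0,0,0,0,0,-1],
)

```text
time_s: 10.5
eef_pos: [476.5, -142.2, 28.5]
ee_rot: [0.0, 0.656, 0.755, -0.0]
force: [-2.1, 1.2, 7.4]
grip_width: 0.127
grip_force: 60.8
```

Call:
send_rows(
  targets=[0,0,0,0,0,0.03,-1,0,0,0,0,0,0.02,-1,0,0,0,0,0,0,-1],
)

```text
time_s: 10.88
eef_pos: [476.8, -142.2, 26.3]
ee_rot: [0.001, 0.656, 0.755, 0.0]
force: [-3.3, 1.6, 16.6]
grip_width: 0.126
grip_force: 62.3
```

Contact force with Fx negative, so the rest sits slightly too far in +x. Backing up and shifting about 1.3 mm to -x.

Call:
send_rows(
  targets=[0,0,0,0,0,-0.06,-1,0,0,0,0,-0.022,0,-1,0,0,0,0,0,0,-1],
)

```text
time_s: 11.25
eef_pos: [476.2, -142.3, 29.4]
ee_rot: [0.002, 0.656, 0.755, 0.001]
force: [1.6, 1.6, 7.1]
grip_width: 0.125
grip_force: 60.4
```

Call:
send_rows(
  targets=[0,0,0,0,0,0.04,-1,0,0,0,0,0,0,-1],
)

```text
time_s: 11.5
eef_pos: [476.2, -142.4, 27.2]
ee_rot: [0.002, 0.656, 0.755, 0.001]
force: [1.1, 3.0, 10.4]
grip_width: 0.128
grip_force: 60.9
```

Run:
```python
from h import *
go([475.7,-142,21.6],8.15); print(monitor.sense()['wrist_torque'])
```

```text
t 11.50 p [ 476.25 -142.37   27.18] psi 8.04 tilt [ 0.0032 -0.001  -1.    ] F [ 1.06  3.05 10.39] w 0.128
shift units [ 0.007 -0.008  0.093] turn z deg -0.11
[ 0.60842988  0.06543887 -0.00674048]
```

Run:
```python
from h import *
c=cap('side'); d=cap('top')
o=np.zeros((600,800,3),np.uint8)
o[:600,:400]=cv2.resize(c['img'][165:255,270:330],(400,600),interpolation=2)
o[:400,400:]=cv2.resize(d['img'][190:245,290:345],(400,400),interpolation=2)
cv2.imwrite('pics/s8.png',o[:,:,::-1])
```

View pics/s8.png

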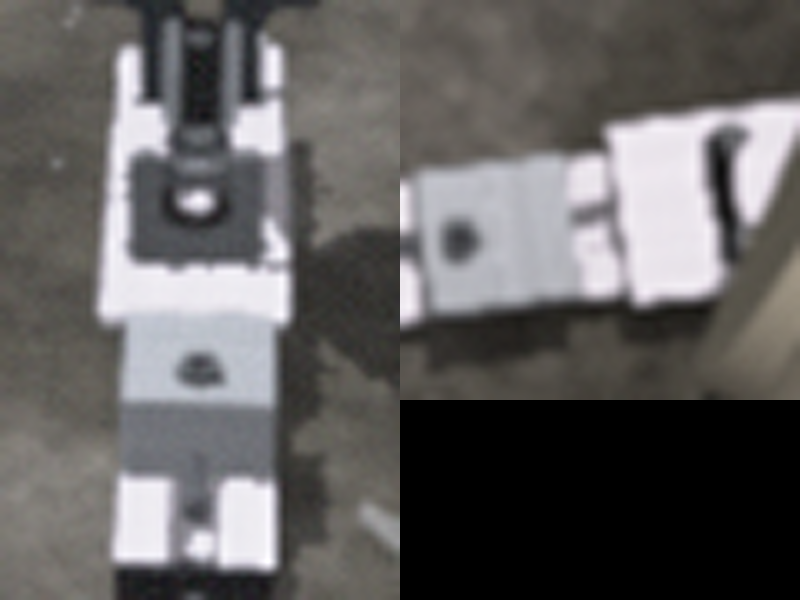

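The plate end is over the rail and well short of the nose. It seems offset slightly to +x at its +y end, suggesting a yaw error. I'll measure that numerically.

Run:
```python
from h import *
c=cap('side');d=cap('top'); z=32.6
L=lambda y:470.55-.1432*(y+111)
def rep(n,pts,cc,z):
    k,b=line(cc,pts,z); print(n,'yaw %.2f'%-np.degrees(np.arctan(k)),[('%d:%.1f'%(y,(k*y+b-L(y))*.99)) for y in(-60,-110,-142)])
up,lo=edges(d,range(322,336),195,245); rep('top up',up,d,z); rep('top lo',lo[:11],d,z)
up,lo=edges(d,range(275,292),195,245); rep('railtop up',up,d,22); rep('railtop lo',lo,d,22)
g=cv2.cvtColor(c['img'],cv2.COLOR_RGB2GRAY).astype(float); l=[];r=[]
for v in range(176,210):
    row=g[v,270:330]; w=np.where(row>165)[0]; i,j=w[0],w[-1]
    l.append((270+i-(row[i]-165)/(row[i]-row[i-1]),v)); r.append((270+j+(row[j]-165)/(row[j]-row[j+1]),v))
rep('side l',l,c,z); rep('side r',r,c,z)
l=[];r=[]
for v in range(237,249):
    row=g[v,270:330]; w=np.where(row>165)[0]; i,j=w[0],w[-1]
    l.append((270+i-(row[i]-165)/(row[i]-row[i-1]),v)); r.append((270+j+(row[j]-165)/(row[j]-row[j+1]),v))
for n,p in(('rail l',l),('rail r',r)):
    k,b=line(c,p,22); print(n,'yaw %.2f'%-np.degrees(np.arctan(k)),'at y=30: %.1f'%((k*30+b-L(30))*.99))
```

```text
top up yaw 7.73 ['-60:30.9', '-110:30.6', '-142:30.3']
top lo yaw 6.59 ['-60:-26.8', '-110:-28.1', '-142:-29.0']
railtop up yaw 7.28 ['-60:21.8', '-110:21.0', '-142:20.5']
railtop lo yaw 7.24 ['-60:-24.3', '-110:-25.1', '-142:-25.7']
side l yaw 7.65 ['-60:31.2', '-110:30.7', '-142:30.4']
side r yaw 8.46 ['-60:-26.3', '-110:-26.0', '-142:-25.8']
rail l yaw 7.08 at y=30: 22.8
rail r yaw 8.07 at y=30: -22.3
```

Both views put the plate about 2 mm too far in +x with no significant yaw error. Correcting.

Call:
send_rows(
  targets=[0,0,0,0,0,-0.08,-1,0,0,0,0,-0.034,0,-1,0,0,0,0,0,0,-1],
)

```text
time_s: 12.08
eef_pos: [473.4, -142.6, 30.9]
ee_rot: [0.001, 0.656, 0.755, 0.0]
force: [3.7, 0.3, 1.2]
grip_width: 0.129
grip_force: 59.5
```

Call:
send_rows(
  targets=[0,0,0,0,0,0.04,-1,0,0,0,0,0,0.02,-1,0,0,0,0,0,0,-1],
)

```text
time_s: 12.45
eef_pos: [473.5, -142.6, 27.7]
ee_rot: [0.001, 0.656, 0.755, 0.0]
force: [0.2, 1.5, 9.6]
grip_width: 0.128
grip_force: 60.6
```

Run:
```python
from h import *
go([474.2,-142,21.6],8.15); print(monitor.sense()['wrist_torque'])
```

```text
t 12.45 p [ 473.45 -142.63   27.74] psi 8.05 tilt [ 1.4e-03 -7.0e-04 -1.0e+00] F [0.19 1.54 9.61] w 0.128
shift units [0.009 0.014 0.102] turn z deg -0.10
[ 0.37676469 -0.3844639  -0.02432522]
```

The moments show contact on the -x side before and on the +x side now, so centre is in between, at x≈474.8.

Call:
send_rows(
  targets=[0,0,0,0,0,-0.06,-1,0,0,0,0,0.022,0,-1,0,0,0,0,0,0,-1],
)

```text
time_s: 12.82
eef_pos: [473.7, -142.4, 30.6]
ee_rot: [-0.001, 0.656, 0.755, -0.001]
force: [-3.8, -0.0, 5.9]
grip_width: 0.125
grip_force: 60.2
```

Call:
send_rows(
  targets=[0,0,0,0,0,0.04,-1,0,0,0,0,0,0.02,-1,0,0,0,0,0,0,-1],
)

```text
time_s: 13.2
eef_pos: [473.8, -142.0, 26.5]
ee_rot: [-0.001, 0.656, 0.755, -0.0]
force: [0.3, -0.8, -3.1]
grip_width: 0.128
grip_force: 61.9
```

Run:
```python
from h import *
go([474.8,-142,21.6],8.15); print(monitor.sense()['wrist_torque'])
```

```text
t 13.20 p [ 473.84 -141.96   26.54] psi 8.06 tilt [-1.1e-03  7.0e-04 -1.0e+00] F [ 0.3  -0.8  -3.05] w 0.128
shift units [-0.003  0.016  0.082] turn z deg -0.09
[ 0.05195016 -0.11418333 -0.03198287]
```

It dropped in, with no contact at z=26.5. Continuing.

Call:
send_rows(
  targets=[0,0,0,0,0,0.03,-1,0,0,0,0,0,0.03,-1,0,0,0,0,0,0,-1],
)

```text
time_s: 13.58
eef_pos: [474.1, -142.1, 23.3]
ee_rot: [-0.0, 0.656, 0.755, -0.0]
force: [-0.8, -0.4, -2.2]
grip_width: 0.13
grip_force: 61.9
```

Call:
send_rows(
  targets=[0,0,0,0,0,0.025,-1,0,0,0,0,0,0,-1],
)

```text
time_s: 13.82
eef_pos: [474.2, -142.2, 21.9]
ee_rot: [-0.0, 0.656, 0.755, -0.0]
force: [0.4, -0.2, -2.5]
grip_width: 0.126
grip_force: 61.9
```

Run:
```python
from h import *
go([474.8,-142,21.6],8.15); print(monitor.sense()['wrist_torque'])
```

```text
t 13.82 p [ 474.17 -142.17   21.9 ] psi 8.06 tilt [-2.e-04  1.e-04 -1.e+00] F [ 0.43 -0.24 -2.48] w 0.126
shift units [0.001 0.011 0.005] turn z deg -0.09
[-0.0165643  -0.00085964 -0.02397068]
```

Call:
send_rows(
  targets=[0,0,0,0,0,0.015,-1,0,0,0,0,0,0,-1],
)

```text
time_s: 14.08
eef_pos: [474.3, -142.3, 21.4]
ee_rot: [0.0, 0.656, 0.755, 0.0]
force: [-2.1, 0.6, 2.3]
grip_width: 0.13
grip_force: 62.7
```

Call:
send_rows(
  targets=[0,0,0,0,0,0.01,-1,0,0,0,0,0,0,-1],
)

```text
time_s: 14.32
eef_pos: [474.4, -142.3, 21.0]
ee_rot: [0.0, 0.656, 0.755, 0.0]
force: [-2.0, 0.4, 5.4]
grip_width: 0.132
grip_force: 63.3
```

Seated: z=21.4 as predicted. Easing off slightly and sliding toward the stop.

Call:
send_rows(
  targets=[0,0,0,0,0,-0.008,-1,0,0,0,0.07,0,0,-1,0,0,0,0.1,0,0,-1,0,0,0,0.07,0,0,-1,0,0,0,0,0,0,-1],
)

```text
time_s: 14.95
eef_pos: [472.6, -127.7, 21.3]
ee_rot: [0.001, 0.656, 0.755, 0.0]
force: [0.6, -1.2, 5.8]
grip_width: 0.128
grip_force: 63.2
```

Call:
send_rows(
  targets=[0,0,0,0.02,0,0,-1,0,0,0,0.02,0,0,-1,0,0,0,0,0,0,-1],
)

```text
time_s: 15.32
eef_pos: [472.4, -125.7, 21.4]
ee_rot: [0.001, 0.656, 0.755, 0.0]
force: [1.1, -4.0, 5.1]
grip_width: 0.126
grip_force: 63.2
```

Run:
```python
from h import *
go([474.8,-142,21.6],8.15); print(monitor.sense()['wrist_torque'])
```

```text
t 15.32 p [ 472.37 -125.69   21.39] psi 8.07 tilt [ 0.0013 -0.001  -1.    ] F [ 1.06 -3.99  5.14] w 0.126
shift units [-0.275  0.002 -0.003] turn z deg -0.08
[-0.63480549 -0.17715782 -0.02631682]
```

Call:
send_rows(
  targets=[0,0,0,0,0,-0.008,-1,0,0,0,0,0,0,-1],
)

```text
time_s: 15.58
eef_pos: [471.9, -125.2, 21.4]
ee_rot: [-0.0, 0.656, 0.755, 0.0]
force: [1.1, -1.4, 2.1]
grip_width: 0.129
grip_force: 62.8
```

Call:
send_rows(
  targets=[0,0,0,0.01,0,0,-1,0,0,0,0,0,0,-1],
)

```text
time_s: 15.82
eef_pos: [471.8, -124.9, 21.4]
ee_rot: [-0.0, 0.656, 0.755, -0.0]
force: [0.4, -1.1, 2.2]
grip_width: 0.129
grip_force: 62.8
```

Run:
```python
from h import *
go([474.8,-142,21.6],8.15); print(monitor.sense()['wrist_torque'])
d=cap('top'); c=cap('side'); g=cv2.cvtColor(d['img'],cv2.COLOR_RGB2GRAY)
print(g[212:217,302:326])
for u in (311.5,312.5,313.5,314.5,315.5): print(u,onz(d,u,214,27)[1].round(1),onz(d,u,214,50)[1].round(1))
```

```text
t 15.82 p [ 471.78 -124.92   21.43] psi 8.06 tilt [-0. -0. -1.] F [ 0.36 -1.06  2.22] w 0.129
shift units [-0.289  0.01  -0.003] turn z deg -0.09
[-0.318134   -0.26734162 -0.04270938]
[[158 156 154 155 159 170 184 186 189 193 196 219 231 232 231 230 230 231
  230 232 231 193 116  60]
 [191 193 190 185 184 189 193 193 193 190 188 214 230 231 230 230 230 230
  231 232 232 197 123  58]
 [192 196 194 187 186 189 191 191 190 190 191 216 231 233 231 231 232 232
  233 234 234 211 140  61]
 [188 192 191 187 184 188 191 192 189 188 194 221 232 234 233 233 233 233
  234 235 237 226 159  66]
 [188 192 190 187 183 186 189 191 189 189 197 224 234 235 234 234 234 235
  233 235 236 221 155  61]]
311.5 -37.0 -35.0
312.5 -39.4 -37.3
313.5 -41.7 -39.5
314.5 -44.0 -41.8
315.5 -46.3 -44.1
```

That was friction. Continuing in small steps.

Call:
send_rows(
  targets=[0,0,0,0.02,0,0,-1,0,0,0,0.02,0,0,-1,0,0,0,0,0,0,-1],
)

```text
time_s: 16.3
eef_pos: [471.3, -122.4, 21.4]
ee_rot: [-0.0, 0.656, 0.755, -0.0]
force: [0.6, -0.5, 2.1]
grip_width: 0.131
grip_force: 62.7
```

Call:
send_rows(
  targets=[0,0,0,0.02,0,0,-1,0,0,0,0.02,0,0,-1,0,0,0,0,0,0,-1],
)

```text
time_s: 16.68
eef_pos: [471.0, -120.1, 21.4]
ee_rot: [-0.0, 0.656, 0.755, 0.0]
force: [0.2, -1.3, 1.8]
grip_width: 0.131
grip_force: 62.6
```

Call:
send_rows(
  targets=[0,0,0,0.02,0,0,-1,0,0,0,0.01,0,0,-1,0,0,0,0,0,0,-1],
)

```text
time_s: 17.05
eef_pos: [470.8, -118.3, 21.4]
ee_rot: [-0.0, 0.656, 0.755, 0.0]
force: [-0.2, -1.6, 1.7]
grip_width: 0.125
grip_force: 62.6
```

Call:
send_rows(
  targets=[0,0,0,0.02,0,0,-1,0,0,0,0.01,0,0,-1,0,0,0,0,0,0,-1],
)

```text
time_s: 17.42
eef_pos: [470.6, -116.5, 21.4]
ee_rot: [-0.0, 0.656, 0.755, 0.0]
force: [-0.2, -1.7, 0.6]
grip_width: 0.129
grip_force: 62.5
```

Call:
send_rows(
  targets=[0,0,0,0.02,0,0,-1,0,0,0,0.01,0,0,-1,0,0,0,0,0,0,-1],
)

```text
time_s: 17.8
eef_pos: [470.3, -114.8, 21.4]
ee_rot: [-0.0, 0.656, 0.755, 0.0]
force: [-0.5, -1.8, 0.4]
grip_width: 0.131
grip_force: 62.5
```

Call:
send_rows(
  targets=[0,0,0,0.02,0,0,-1,0,0,0,0.01,0,0,-1,0,0,0,0,0,0,-1],
)

```text
time_s: 18.18
eef_pos: [470.1, -113.0, 21.4]
ee_rot: [-0.0, 0.656, 0.755, 0.0]
force: [0.3, -1.3, -0.2]
grip_width: 0.129
grip_force: 62.5
```

Call:
send_rows(
  targets=[0,0,0,0.02,0,0,-1,0,0,0,0.01,0,0,-1,0,0,0,0,0,0,-1],
)

```text
time_s: 18.55
eef_pos: [469.8, -111.2, 21.4]
ee_rot: [-0.0, 0.656, 0.755, 0.0]
force: [-0.1, -0.1, 1.5]
grip_width: 0.131
grip_force: 62.4
```

Call:
send_rows(
  targets=[0,0,0,0.02,0,0,-1,0,0,0,0.01,0,0,-1,0,0,0,0,0,0,-1],
)

```text
time_s: 18.92
eef_pos: [469.6, -109.4, 21.4]
ee_rot: [-0.0, 0.656, 0.755, 0.0]
force: [-0.2, -0.9, 0.8]
grip_width: 0.132
grip_force: 62.4
```

Call:
send_rows(
  targets=[0,0,0,0.02,0,0,-1,0,0,0,0.01,0,0,-1,0,0,0,0,0,0,-1],
)

```text
time_s: 19.3
eef_pos: [469.4, -108.0, 21.5]
ee_rot: [0.0, 0.656, 0.755, -0.0]
force: [0.1, -3.9, -0.9]
grip_width: 0.132
grip_force: 62.2
```

Pin contact: Fy is -3.9 N at y=-108. I'll nudge 0.4 mm more, then press down.

Call:
send_rows(
  targets=[0,0,0,0.007,0,0,-1,0,0,0,0,0,0.03,-1,0,0,0,0,0,0,-1],
)

```text
time_s: 19.68
eef_pos: [469.5, -107.6, 20.2]
ee_rot: [0.0, 0.656, 0.755, -0.0]
force: [-2.2, -4.4, 7.4]
grip_width: 0.125
grip_force: 63.5
```

Call:
send_rows(
  targets=[0,0,0,0,0,0.015,-1,0,0,0,0,0,0,-1],
)

```text
time_s: 19.92
eef_pos: [469.5, -107.6, 19.4]
ee_rot: [0.0, 0.656, 0.755, -0.0]
force: [-2.4, -4.7, 8.8]
grip_width: 0.127
grip_force: 63.6
```

Call:
send_rows(
  targets=[0,0,0,0,0,0.024,-1,0,0,0,0,0,0,-1,0,0,0,0,0,0,-1],
)

```text
time_s: 20.3
eef_pos: [469.5, -107.6, 18.1]
ee_rot: [0.0, 0.656, 0.755, -0.0]
force: [-3.9, -4.5, 9.9]
grip_width: 0.127
grip_force: 64.0
```

Run:
```python
from h import *
go([474.8,-142,18.1],8.15); print(monitor.sense()['wrist_torque'])
```

```text
t 20.30 p [ 469.53 -107.6    18.14] psi 8.07 tilt [ 6.e-04 -7.e-04 -1.e+00] F [-3.87 -4.46  9.9 ] w 0.127
shift units [-0.58   0.007  0.001] turn z deg -0.08
[-0.73673009  0.57475285 -0.01976135]
```

Call:
send_rows(
  targets=[0,0,0,0,-0.012,0.008,-1,0,0,0,0,0,0,-1],
)

```text
time_s: 20.55
eef_pos: [469.4, -107.7, 18.0]
ee_rot: [0.001, 0.656, 0.755, 0.0]
force: [-0.8, -1.6, 11.0]
grip_width: 0.127
grip_force: 64.1
```

Call:
send_rows(
  targets=[0,0,4,0,0,0,-1,0,0,4,0,0,0,-1,0,0,0,0,0,0,-1],
)

```text
time_s: 20.92
eef_pos: [469.4, -107.7, 18.0]
ee_rot: [0.001, 0.707, 0.707, 0.0]
force: [-0.4, -2.2, 12.2]
grip_width: 0.134
grip_force: 64.1
```

Run:
```python
from h import *
go([474.8,-142,18.1],8.15-90); print(monitor.sense()['wrist_torque'])
```

```text
t 20.93 p [ 469.42 -107.73   17.96] psi 0.01 tilt [ 2.1e-03 -9.0e-04 -1.0e+00] F [-0.37 -2.23 12.16] w 0.134
shift units [-0.571  0.09  -0.002] turn z deg 81.86
[-0.47449478  0.18443813 -0.07334842]
```

Call:
send_rows(
  targets=[0,0,6,0,0,-0.006,-1,0,0,6,0,0,0,-1,0,0,6,0,0,0,-1,0,0,0,0,0,0,-1],
)

```text
time_s: 21.42
eef_pos: [469.3, -107.7, 18.2]
ee_rot: [0.001, 0.809, 0.588, 0.0]
force: [-1.2, -2.8, 10.5]
grip_width: 0.128
grip_force: 64.0
```

Run:
```python
from h import *
go([469.4,-107.6,18.1],8.15-90); print(monitor.sense()['wrist_torque'])
```

```text
t 21.43 p [ 469.29 -107.71   18.21] psi -18.01 tilt [ 1.8e-03 -8.0e-04 -1.0e+00] F [-1.19 -2.75 10.54] w 0.128
shift units [0.002 0.001 0.002] turn z deg 63.84
[-0.63678479  0.18476684 -0.08258681]
```

Call:
send_rows(
  targets=[0,0,7,0,0,0,-1,0,0,7,0,0,0,-1,0,0,7,0,0,0,-1,0,0,7,0,0,0,-1,0,0,0,0,0,0,-1],
)

```text
time_s: 22.05
eef_pos: [469.1, -107.7, 18.1]
ee_rot: [0.001, 0.927, 0.374, 0.0]
force: [-2.1, -3.7, 9.7]
grip_width: 0.132
grip_force: 64.0
```

Run:
```python
from h import *
go([469.4,-107.6,18.1],8.15-90); print(monitor.sense()['wrist_torque'])
```

```text
t 22.05 p [ 469.11 -107.68   18.14] psi -46.02 tilt [ 1.3e-03 -7.0e-04 -1.0e+00] F [-2.12 -3.72  9.67] w 0.132
shift units [0.004 0.002 0.001] turn z deg 35.83
[-0.6678578   0.35174012 -0.04754929]
```

Call:
send_rows(
  targets=[0,0,7,0,0,0.004,-1,0,0,7,0,0,0,-1,0,0,7,0,0,0,-1,0,0,7,0,0,0,-1,0,0,0,0,0,0,-1],
)

```text
time_s: 22.68
eef_pos: [469.0, -107.6, 17.9]
ee_rot: [0.0, 0.99, 0.139, 0.0]
force: [-2.7, -2.1, 11.7]
grip_width: 0.131
grip_force: 64.2
```

Run:
```python
from h import *
go([469.4,-107.6,18.1],8.15-90); print(monitor.sense()['wrist_torque'])
```

```text
t 22.68 p [ 468.98 -107.6    17.94] psi -74.01 tilt [ 1.e-03 -6.e-04 -1.e+00] F [-2.66 -2.15 11.71] w 0.131
shift units [ 0.007  0.002 -0.003] turn z deg 7.84
[-0.56054972  0.52605809  0.02547267]
```

Call:
send_rows(
  targets=[0,0,4,0,0,0,-1,0,0,3,0,0,0,-1,0,0,0,0,0,0,-1],
)

```text
time_s: 23.05
eef_pos: [468.9, -107.6, 17.9]
ee_rot: [0.0, 0.997, 0.079, 0.0]
force: [-2.3, -1.8, 11.5]
grip_width: 0.128
grip_force: 64.2
```

Call:
send_rows(
  targets=[0,0,1.5,0,0,0,-1,0,0,0,0,0,0,-1],
)

```text
time_s: 23.3
eef_pos: [468.9, -107.5, 17.9]
ee_rot: [0.0, 0.998, 0.066, 0.0]
force: [-2.9, -2.3, 12.3]
grip_width: 0.126
grip_force: 64.2
```

Run:
```python
from h import *
go([469.4,-107.6,18.1],8.15-90); print(monitor.sense()['wrist_torque'])
```

```text
t 23.30 p [ 468.9  -107.54   17.9 ] psi -82.43 tilt [ 8.e-04 -6.e-04 -1.e+00] F [-2.95 -2.25 12.26] w 0.126
shift units [ 0.008  0.002 -0.003] turn z deg -0.58
[-0.51321318  0.52241727  0.10340862]
```

Call:
send_rows(
  targets=[0,0,1.5,0,0,0,-1,0,0,0,0,0,0,-1],
)

```text
time_s: 23.55
eef_pos: [469.0, -107.6, 17.9]
ee_rot: [0.0, 0.999, 0.053, 0.0]
force: [-1.9, -2.9, 12.4]
grip_width: 0.125
grip_force: 64.2
```

Run:
```python
from h import *
go([469.4,-107.6,18.1],8.15-90); print(monitor.sense()['wrist_torque'])
```

```text
t 23.55 p [ 468.96 -107.6    17.93] psi -83.88 tilt [ 9.e-04 -9.e-04 -1.e+00] F [-1.91 -2.87 12.36] w 0.125
shift units [ 0.007  0.001 -0.003] turn z deg -2.03
[-0.50992925  0.49806046  0.46945747]
```

Torque jumped to 0.47 N m, so the wing is at its firm stop. Relieving the twist and letting the wing rise.

Call:
send_rows(
  targets=[0,0,-1,0,0,-0.01,-1,0,0,0,0,0,-0.01,-1,0,0,0,0,0,0,-1],
)

```text
time_s: 23.92
eef_pos: [469.0, -107.6, 19.0]
ee_rot: [0.0, 0.998, 0.062, 0.0]
force: [-1.6, -2.2, 9.5]
grip_width: 0.127
grip_force: 63.9
```

Run:
```python
from h import *
go([469.4,-107.6,18.8],8.15-90); print(monitor.sense()['wrist_torque'])
```

```text
t 23.93 p [ 468.95 -107.61   18.98] psi -82.91 tilt [ 9.e-04 -7.e-04 -1.e+00] F [-1.59 -2.22  9.54] w 0.127
shift units [0.007 0.001 0.003] turn z deg -1.06
[-0.63901328  0.39366262  0.17311985]
```

Call:
send_rows(
  targets=[0,0,0,0,0,-0.01,-1,0,0,0,0,0,0,-1],
)

```text
time_s: 24.18
eef_pos: [468.9, -107.6, 19.4]
ee_rot: [0.0, 0.998, 0.062, 0.0]
force: [-1.1, -3.2, 7.7]
grip_width: 0.131
grip_force: 63.4
```

Call:
send_rows(
  targets=[0,0,0,0,0,-0.005,-1,0,0,0,0,0,0,-1],
)

```text
time_s: 24.42
eef_pos: [468.9, -107.6, 19.4]
ee_rot: [0.0, 0.998, 0.062, 0.0]
force: [-0.2, -2.5, 6.7]
grip_width: 0.125
grip_force: 63.1
```

Call:
send_rows(
  targets=[0,0,0,0,0,-0.015,-1,0,0,0,0,0,0,-1],
)

```text
time_s: 24.68
eef_pos: [468.8, -107.5, 19.5]
ee_rot: [0.0, 0.998, 0.062, 0.0]
force: [3.2, -4.8, -5.0]
grip_width: 0.131
grip_force: 61.6
```

Run:
```python
from h import *
go([469.4,-107.6,18.8],8.15-90); print(monitor.sense()['wrist_torque'])
```

```text
t 24.68 p [ 468.77 -107.53   19.52] psi -82.94 tilt [ 5.e-04 -2.e-04 -1.e+00] F [ 3.2  -4.77 -5.02] w 0.131
shift units [0.01  0.002 0.012] turn z deg -1.09
[-0.97383437 -0.59357687  0.17624607]
```

Clamped: z holds while lifting with 5 N. Neutralising the load and opening partway, since the cradles are beyond the fingers.

Call:
send_rows(
  targets=[0,0,0,-0.004,0,0.006,-1,0,0,0,0,0,0,-1],
)

```text
time_s: 24.92
eef_pos: [468.8, -107.6, 19.5]
ee_rot: [0.0, 0.998, 0.062, 0.0]
force: [3.3, -4.2, -2.2]
grip_width: 0.126
grip_force: 62.2
```

Call:
send_rows(
  targets=[0,0,0,0,0,0,-0.4,0,0,0,0,0,0,-0.4,0,0,0,0,0,0,-0.4],
)

```text
time_s: 25.3
eef_pos: [468.0, -107.1, 19.5]
ee_rot: [-0.0, 0.998, 0.061, -0.0]
force: [0.3, -0.4, 0.3]
grip_width: 0.297
grip_force: 0.0
```

Run:
```python
from h import *
go([469.4,-107.6,18.8],8.15-90); print(monitor.sense()['wrist_torque'])
```

```text
t 25.30 p [ 468.05 -107.14   19.46] psi -82.95 tilt [-7.e-04  6.e-04 -1.e+00] F [ 0.29 -0.44  0.26] w 0.297
shift units [0.021 0.01  0.011] turn z deg -1.10
[ 0.02867806 -0.00608099 -0.0266472 ]
```

Call:
send_rows(
  targets=[0,0,0,0,0,-0.2,-0.4,0,0,0,0,0,-0.6,-0.4,0,0,0,0,0,-0.8,-0.4,0,0,0,0,0,-0.8,-0.4,0,0,0,0,0,0,-0.4],
)

```text
time_s: 25.92
eef_pos: [469.8, -108.1, 167.5]
ee_rot: [0.002, 0.998, 0.062, 0.003]
force: [0.1, -0.2, -0.4]
grip_width: 0.3
grip_force: 0.0
```

Run:
```python
from h import *
go([469.4,-107.6,160],8.15-90)
c=cap('side');d=cap('top'); z=27
L=lambda y:470.55-.1432*(y+111)
g=cv2.cvtColor(c['img'],cv2.COLOR_RGB2GRAY)
print(g[180:212:2,285:318:2])
# wing: expect dark pixels across; project wing ends
import numpy as np
P=np.array([468.9,-107.6,77]); x=np.array([.9899,.1418,0])
for n,v in(('end+',P+18*x),('c',P),('end-',P-18*x)): u=proj(c,v); print(n,u.round(1),proj(d,v).round(1))
g2=cv2.cvtColor(d['img'],cv2.COLOR_RGB2GRAY); print('nose/plate row',g2[213:217,304:330])
```

```text
t 25.93 p [ 469.81 -108.09  167.55] psi -82.94 tilt [ 0.0068 -0.0033 -1.    ] F [ 0.08 -0.2  -0.37] w 0.300
shift units [-0.007 -0.009  0.126] turn z deg -1.09
[[ 92  83  85 127  74  74  50 101 129 190  57  77  75  63 103 115 127]
 [ 89  89 167 162  47  49  44 115 152  86  45  53  59 110 119 120 119]
 [ 90  94 203 175  34  32  35  40  39  34  39  35  72 224 159 114 113]
 [ 85 103 228 177  36  32  34  30  33  33  38  33  84 228 161 116 120]
 [ 84 123 230 174  35  33  29  35  28  33  30  28  87 227 162 119 123]
 [102 132 225 135  33  32  34  28  30  31  31  27  77 170 142 120 117]
 [ 85 148 232 214 145 133 125  63  68 103 124 125 154 222 174 113 112]
 [ 84 148 230 228 228 227 185 109 111 173 230 231 227 231 161  77 108]
 [ 84 183 230 227 230 151  78 109 106  86 175 229 227 230 170  71 109]
 [ 84 192 229 224 227 177  88  76  79  57 166 232 228 231 178  69 109]
 [ 93 216 222 147 149 157 103  99  91 128 148 173 185 233 185  67 108]
 [ 95 221 197  76  81  91 101 113 108  96  79  90  90 155 140  61  91]
 [101 232 194  78  83 147 116 100  82 105  93  82  77 152 138  55  78]
 [101 226 173  75  80  64 207 224 224 166  80  82  89 227 198  51  77]
 [118 229 176  80  73  36 122 222 219  96  60  81  86 227 194  55  75]
 [122 204 173  93  91  96  45  65  60  42  69  79  87 227 197  52  62]]
end+ [292.1 180.8] [344.4 207.4]
c [300.9 181. ] [345.6 215.5]
end- [309.6 181.2] [346.9 223.6]
nose/plate row [[185 181 181 186 187 184 186 184 184 208 229 229 172  85  66  91 123 174
  214 228 227 226 226 227 230 228]
 [187 182 181 184 185 186 185 185 187 214 231 230 176  88  49  76 142 204
  230 230 229 229 228 228 230 231]
 [186 181 180 184 186 186 186 185 190 217 232 234 182  92  31  67 154 218
  233 232 230 229 229 228 231 230]
 [187 182 180 181 186 186 184 183 192 221 235 234 184  92  22  62 154 216
  231 229 227 229 227 228 229 221]]
```

The wing lies across the plate (dark bar u 293–308, rows 184–190), the plate end is under the nose, and the robot is clear. Handing in.

```bash
python3 -c "
from rig import job; print(job.finish_job())"
```

```text
the job is handed in; nothing more can be done
None
```

The rest is mounted on the rail and pressed against the buffer pin, with the wing turned to its stop, the foot clamped and the gripper clear; I handed the job in but got no verdict, and did not re-check the pin contact after letting go.

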